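# Set the gauge block and hold the spring slide at its end

## Task

Of the three pine blocks, lay the one that fills the jig's nest from end to end flat into the nest and let go of it. Then take the jig's spring-return slide by its post, draw it out toward the robot's side until its pointer is level with the near end face of that block (the end that the slide is drawn towards), and hold it still there: finish while holding the post, do not let go. Leave the other blocks and all other things where they are.

Things in the scene. Friction and masses are not known exactly. Their poses are not given: they have to be found in the camera images.
- nest (a point): Centre of the floor of the nest on the jig, 12 mm above the table. The jig is a plywood board 260 x 190 x 12 mm fixed to the table, at a varying place and turn. This frame is the jig's: x points along the slide way away from the robot's side, y to the left, z up. The nest is four aluminium corner angles, 12 mm high with 4 mm walls, inner size 104 mm along x by 53 mm along y; the angles' long sides leave the middle 68 mm of each long side open for fingers. The floor is flat.
- gauge_centre (a point): Centre of the shorter pine block, 47 x 98 x 37 mm (x, y, z; length along its y), loose, lying flat on the table, 0.1 to 0.2 kg, half-way up (18 mm above its underside). This is the block that fills the nest (its length along the nest's x, either way round).
- long_1_centre (a point): Centre of a longer pine block, 47 x 125 x 37 mm, same section and wood as the shorter one, length along its y; too long for the nest. Leave it.
- long_2_centre (a point): Centre of the other longer pine block, 47 x 125 x 37 mm, same in all; too long for the nest. Leave it.
- post_grip (a point): Grip point on the axis of the slide's upright round steel post, 20 mm in diameter. The post rises 40 mm from the slide's top (28 mm diameter foot flange 4 mm high), its top is 69 mm above the table; this point is 53 mm above the table, 24 mm above the slide's top. The post is 90 mm to the left (+y) of the nest's centre and, with the slide home, 10 mm towards -x of it (nest frame). It moves with the slide.
- pointer (a point): Tip of the slide's pointer, a steel blade 4 mm thick along x that juts from the slide towards the nest, its tip 10 mm from the side of a block in the nest, 32 mm above the table. With the slide home it stands 36 mm towards +x of the nest's centre; the near end face of a block centred in the nest is at 49 mm towards -x, so a pull of about 85 mm brings it level. 46 mm further along +x than the post. It moves with the slide.
- slide_travel (a joint): How far the slide is drawn out, m: 0 = home, growing as the slide moves along the nest frame's -x, up to a stop at 0.105. A spring draws it home: about 3 N at 0, 10 N at 0.085; let go, it flies back.
- draw_slide: The slide: an aluminium bar 90 x 40 x 14 mm with the post and the pointer on it, its top 29 mm above the table; its origin is on its centre line on the base board, 10 mm along +x from the post's axis. Finally the fingers must be holding its post.
- block_gauge: The same shorter block; origin at the centre of its underside.
- tape_measure: Yellow tape measure, 67 x 85 x 31 mm, loose bystander; origin under its centre.
- tape_masking: Roll of masking tape, 104 x 102 x 25 mm, loose bystander; origin under its centre.
- screw_tin: Round open tin, 66 mm wide, 41 mm high, loose bystander; origin under its centre.
- ear_muff: Black ear muffs, 208 x 206 x 98 mm, loose bystander; origin under its centre.
- black_tape: Roll of black tape, 64 x 61 x 19 mm, loose bystander; origin under its centre.
Not all that is in view belongs to the job. What is shaped like the block_gauge but orange is not meant.

How it is judged:
By the outcome, as a careful person would: the job done as asked, in the order asked, and still so for the second after the job is handed in, while the arm keeps its last pose, push and grip.
It also fails if it takes over 54 s, if anything falls off the work surface, if the arm or the gripper's body presses on something with over 40 N, if the wrist force passes 120 N, or if a joint passes its speed limit or range.

## Robot

A 6-joint arm with a two-finger parallel gripper is mounted at the origin on the work surface; the furniture and walls round the work are solid. World frame = base frame: x ahead of the robot, y to its left, z up, the work surface at z = 0. Lengths are in m, angles in rad, forces in N, time in s.
With the tool pointing down it reaches from about 0.35 to 0.85 m from the base axis. Payload 8.1 kg.
Tool frame: the origin (TCP) lies midway between the tips of the shut fingers; the grasp point (between the pads) lies 19 mm behind it (robot.grip_point_offset is the distance from the TCP to the grasp point, in m); z points along the fingers, y is the line along which they close (so a half turn about z gives the same grasp; the last joint's range is limited). The gripper opens to 93 mm and grips with 3 to 60 N. Pads are 15 mm wide; open, the fingers measure 128 mm over their backs; the gripper's body (75 mm by 188 mm) begins 65 mm behind the grasp point.
Start: joints at [1.175, 0.13, 1.488, -0, 1.523, -0.085], TCP at [0.183, 0.571, 0.219] pointing down, gripper open.
Joint ranges: [-2.96, 2.96], [-0.89, 2.26], [0.02, 2.5], [-1.34, 4.48], [0, 2.73], [-2.66, 2.66]. Speed limits (rad/s): [2.39, 2.39, 2.79, 3.14, 3.14, 3.14].

## Interface

Orientations are given as a rotation vector (axis times angle).
In Python, from plant import robot, read_camera, job gives the robot as it stands.
- The arm moves only by the shell command python3 -m inch 'ROWS' [FORCE]. ROWS is JSON, one flat list of numbers, 5 for each row, row after row: the shift along the world's x, y, z in mm, then the turn about the world's z in degrees, then the opening in per cent of the stroke, from 0 (shut) to 100 (fully open). In form: [dx, dy, dz, yaw, hand, dx, dy, dz, yaw, hand, ...]. A call has 1 to 10 rows; each row is the pose to reach, as a shift and turn from the pose commanded when the call began; what a row does not reach only later rows make up. A row lasts 1/12 s, in which the tool goes at most 41.7 mm and 7.16 degrees, less where a joint would pass 70% of its speed; a pose out of reach is approached as far as the arm can. A call with a gripper value outside its range is refused whole. The fingers move at their own pace and stop on an object; FORCE is the grip in N (left out, the last holds). Time passes only in rows, so rows that repeat a pose let the fingers close. It gives the time, the measured TCP pose, the force, the opening and the grip force at its end, in the units of the state.
- robot.read_state(): the state, without advancing time (a new reading comes with each control period).
- read_camera(name): name is "scene" or "top" or "wrist"; returns a dict with "image" (384x512x3 uint8, blue, green, red), "K" (3x3 intrinsics, pixels), "D" ([k1, k2, p1, p2, k3] as OpenCV has them; the pictures are not rectified), "extrinsics" (4x4, takes a point from world to camera coordinates); the wrist camera has in their place "mount" (4x4, takes a point from camera to tool coordinates, whose origin is the TCP and whose axes are the flange's). Camera axes: x right, y down, z forward; pixel columns grow to the right and rows downward; lengths in m; the calibration is good to about 2 mm. A picture is of the moment at which its call begins: read the wrist's pose just before it. There is no depth.
- job.close_job(): hands the job in; it is judged then, once.
The state is a dict: "t": time; "q": joint angles; "dq": joint speeds; "joint_torque": joint torques, N m; "tool_pos": TCP position; "orientation": TCP orientation; "force": force on the tool from outside, world axes, zero at the start; "wrist_torque": the same for the moment, N m; "opening": finger opening in m; "gripper_force": force on a finger pad.
Only numpy, scipy, OpenCV 4.12 (cv2) and the standard library are available. Lean on these libraries where they do the work, as an engineer would, in place of code of your own. Each camera call takes 0.05 s, during which the arm holds its last target. There are 200 camera calls.

## Working session

There is one attempt and no reset: what is moved stays moved. The work goes in short steps, Python scripts to look and compute and a shell command to move; the robot and the scene stay as the last step left them, time stands still between calls to the robot, and variables do not carry over. Pictures are saved under pics/ and viewed, at most 11 in all, crops included, and the job is handed in when it is done.

```bash
mkdir -p pics
cat > h.py <<'E'
import numpy as np,cv2
from scipy.spatial.transform import Rotation as R
from plant import robot,read_camera,job
def ray(c,uv,st=None):
    p=cv2.undistortPoints(np.array([[uv]],float),np.array(c["K"]),np.array(c["D"]))[0,0]
    d=np.array([p[0],p[1],1.])
    if "extrinsics" in c:
        T=np.linalg.inv(np.array(c["extrinsics"]))
    else:
        W=np.eye(4);W[:3,:3]=R.from_rotvec(st["orientation"]).as_matrix();W[:3,3]=st["tool_pos"]
        T=W@np.array(c["mount"])
    return T[:3,3],T[:3,:3]@d
def onz(c,uv,z,st=None):
    o,d=ray(c,uv,st);return o+d*(z-o[2])/d[2]
E
python3 - <<'E'
from h import *
import pickle
s=robot.read_state();print(s["t"],s["tool_pos"],s["orientation"],s["opening"],robot.grip_point_offset)
for n in("scene","top"):
    c=read_camera(n);cv2.imwrite(f"pics/{n}0.png",c["image"]);pickle.dump(c,open(n+"0.pkl","wb"))
E
```

```text
0.0 [0.18325719 0.5707324  0.21759993] [-4.86183976e-01 -3.10328967e+00  2.79636761e-03] 0.09324131209981067 0.0188
```

View pics/top0.png

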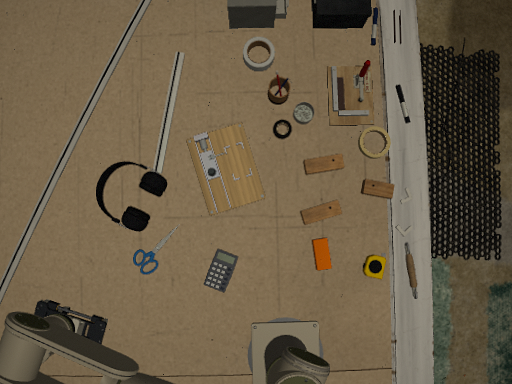

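View pics/scene0.png

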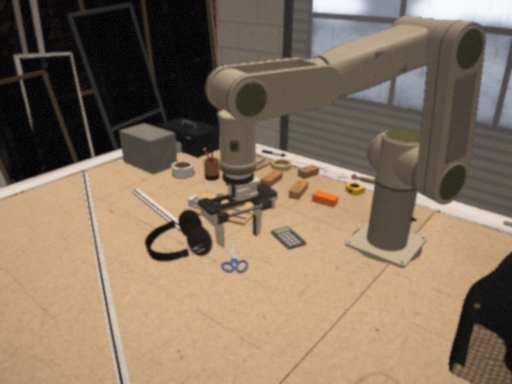

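Top view: pine candidates are at (323,163) and (321,212), both about 40 px long, and at (378,188), about 31 px long. The orange one at (321,254) isn't meant. The jig is at (226,167) with its post at about (211,172). I choose (378,188) and will check it by measuring and with a crop.

Run:
```python
from h import *
import pickle
c=pickle.load(open("top0.pkl","rb"));im=c["image"]
print(np.linalg.inv(c["extrinsics"])[:3,3])
hsv=cv2.cvtColor(im,cv2.COLOR_BGR2HSV)
for p in [(323,166),(315,213),(372,187),(340,230),(321,254),(240,180)]: print(p,hsv[p[1],p[0]])
lab=cv2.cvtColor(im,cv2.COLOR_BGR2LAB).astype(int)
for nm,(u,v) in dict(a=(323,163),b=(321,212),g=(378,188)).items():
    x0,y0=u-28,v-24
    sub=lab[y0:v+24,x0:u+28]; ref=np.median(lab[v-4:v+5,u-8:u+9].reshape(-1,3),0)
    m=(np.abs(sub-ref)*[.6,1,1]).sum(2)<16
    m=cv2.morphologyEx(m.astype(np.uint8),cv2.MORPH_CLOSE,np.ones((3,3)))
    m=cv2.morphologyEx(m,cv2.MORPH_OPEN,np.ones((3,3)))
    cs,_=cv2.findContours(m,0,1);k=max(cs,key=cv2.contourArea)[:,0]+[x0,y0]
    P=np.array([onz(c,q,.037)[:2] for q in k],np.float32)*1000
    print(nm,cv2.minAreaRect(P),len(k))
for q in [(211,172)]:print("post",onz(c,q,.069))
for n,q in dict(bl=(186,139),tl=(245,124),tr=(265,198),br=(208,214)).items():print(n,onz(c,q,.012))
a=cv2.resize(im[120:220,180:270],None,fx=6,fy=6,interpolation=cv2.INTER_CUBIC)
b=cv2.resize(im[145:235,295:400],None,fx=4,fy=4,interpolation=cv2.INTER_CUBIC)
o=np.zeros((600,800,3),np.uint8);o[:600,:540]=a;b=cv2.resize(b,(260,223));o[:223,540:]=b
cv2.imwrite("pics/crop1.png",o)
```

```text
[0.43343905 0.10507694 1.51542893]
(323, 166) [ 15 142 115]
(315, 213) [ 15 144 110]
(372, 187) [ 15 145 111]
(340, 230) [ 18  92 128]
(321, 254) [ 14 252 166]
(240, 180) [ 18 130 139]
a ((609.8025512695312, -140.94049072265625), (53.10593795776367, 123.69453430175781), 7.420494079589844) 103
b ((456.5365905761719, -125.9542465209961), (50.361793518066406, 123.07805633544922), 15.927424430847168) 97
g ((527.4480590820312, -313.083984375), (94.19011688232422, 45.66581344604492), 77.99266815185547) 79
post [0.58877271 0.21743405 0.069     ]
bl [0.70472347 0.30085307 0.012     ]
tl [0.74865838 0.10828039 0.012     ]
tr [0.50639379 0.0503878  0.012     ]
br [0.45999048 0.23448527 0.012     ]
```

View pics/crop1.png

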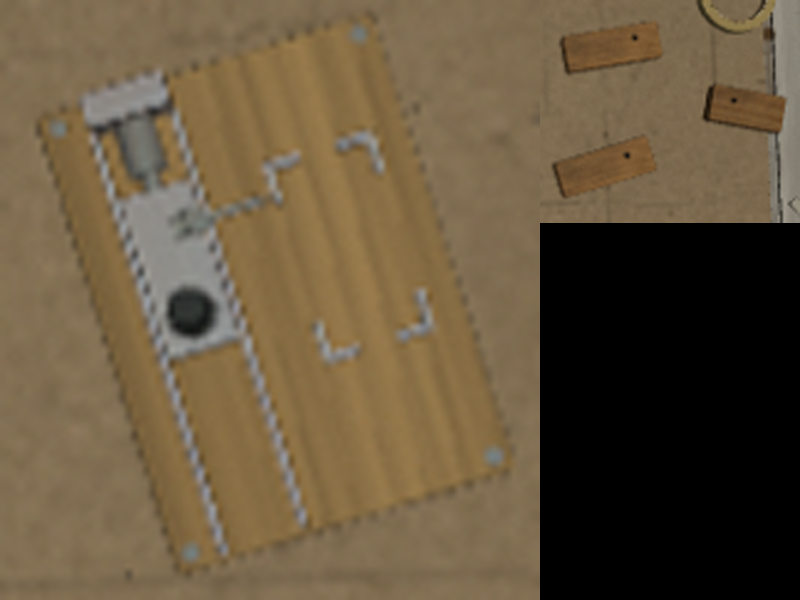

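The crop shows the three pine blocks: the two left ones are about 124 mm long. The right one, top-view (378,188), measures about 94 x 46 mm and is the gauge block. The jig has the slide on its left with the dark post at crop (190,312), and the nest centre at about crop (350,248). I'll move above the gauge block and look with the wrist camera.

```bash
python3 -m inch '[344,-884,20,-84,100,344,-884,20,-84,100,344,-884,20,-84,100,344,-884,20,-84,100,344,-884,20,-84,100,344,-884,20,-84,100,344,-884,20,-84,100,344,-884,20,-84,100,344,-884,20,-84,100,344,-884,20,-84,100]' 30 | tail -c 600
```

```text
t: 0.93
tool_pos: [0.3345, 0.1812, 0.2273]
orientation: [2.216, 2.226, 0.0]
force: [1.6, -1.0, 0.2]
opening: 0.0927
gripper_force: 0.0
```

```bash
python3 -m inch '[193,-494,0,-12,100,193,-494,0,-12,100,193,-494,0,-12,100,193,-494,0,-12,100,193,-494,0,-12,100,193,-494,0,-12,100,193,-494,0,-12,100,193,-494,0,-12,100,193,-494,0,-12,100,193,-494,0,-12,100]' | tail -c 600
python3 -m inch '[0,-80,0,0,100,0,-80,0,0,100,0,-80,0,0,100,0,-80,0,0,100]'
cat > fit.py <<'E'
from h import *
import pickle
def snap(n):
    s=robot.read_state();c=read_camera("wrist");cv2.imwrite(f"pics/{n}.png",c["image"]);pickle.dump((s,c),open(n+".pkl","wb"));return s,c
E
python3 - <<'E'
from fit import *
s,c=snap("w1");print(s["tool_pos"],R.from_rotvec(s["orientation"]).as_matrix()[:2,1],c["mount"])
E
```

```text
t: 1.77
tool_pos: [0.4862, -0.2072, 0.2269]
orientation: [-2.432, -1.988, 0.0]
force: [-0.3, -0.2, 0.2]
opening: 0.0927
gripper_force: 0.0
t: 2.1
tool_pos: [0.4853, -0.2867, 0.2263]
orientation: [-2.433, -1.984, 0.001]
force: [0.7, -0.1, 0.0]
opening: 0.0929
gripper_force: 0.0
[ 0.48533743 -0.28673196  0.2262969 ] [ 0.97948639 -0.20150195] [[-7.09385371e-04 -9.54873084e-01 -2.97013283e-01  8.39064897e-02]
 [ 9.99999742e-01 -7.11316795e-04 -1.01570967e-04  4.88158020e-04]
 [-1.14283154e-04 -2.97013278e-01  9.54873342e-01 -1.65850062e-01]
 [ 0.00000000e+00  0.00000000e+00  0.00000000e+00  1.00000000e+00]]
```

View pics/w1.png

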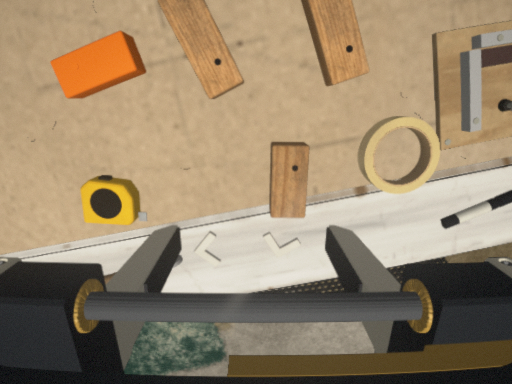

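Wrist view: the gauge block stands alone at (290,180), clear of the tape roll at (402,155). The board's edge is below it.

```bash
cat >> fit.py <<'E'
def block(s,c,box,z=.037):
    x0,y0,x1,y1=box;im=c["image"][y0:y1,x0:x1]
    h=cv2.cvtColor(im,cv2.COLOR_BGR2HSV)
    lab=cv2.cvtColor(im,cv2.COLOR_BGR2LAB).astype(int)
    cy,cx=h.shape[0]//2,h.shape[1]//2
    ref=np.median(lab[cy-12:cy+12,cx-8:cx+8].reshape(-1,3),0)
    m=((np.abs(lab-ref)*[.6,1,1]).sum(2)<28).astype(np.uint8)
    m=cv2.morphologyEx(cv2.morphologyEx(m,cv2.MORPH_OPEN,np.ones((3,3))),cv2.MORPH_CLOSE,np.ones((7,7)))
    k=max(cv2.findContours(m,0,1)[0],key=cv2.contourArea)
    ap=cv2.approxPolyDP(k,4,True)[:,0]+[x0,y0]
    return k[:,0]+[x0,y0],ap
E
python3 - <<'E'
from fit import *
s,c=pickle.load(open("w1.pkl","rb"))
print("cam",ray(c,(256,192),s)[0])
k,ap=block(s,c,(255,130,325,230));print(ap.tolist())
for q in ap:print(q,onz(c,q,.037,s).round(4),onz(c,q,0,s).round(4))
print(cv2.minAreaRect(np.array([onz(c,q,.037,s)[:2]*1000 for q in k],np.float32)))
E
```

```text
cam [ 0.50299319 -0.20484365  0.39221663]
[[324, 142], [273, 146], [272, 166], [267, 167], [272, 170], [271, 216], [304, 216], [306, 194], [317, 193], [316, 187], [307, 186], [309, 153], [324, 148]]
[324 142] [ 0.5792 -0.2682  0.037 ] [ 0.5872 -0.2748  0.    ]
[273 146] [ 0.5165 -0.2605  0.037 ] [ 0.5179 -0.2663  0.    ]
[272 166] [ 0.5106 -0.2851  0.037 ] [ 0.5114 -0.2934  0.    ]
[267 167] [ 0.5042 -0.2851  0.037 ] [ 0.5043 -0.2934  0.    ]
[272 170] [ 0.5097 -0.2901  0.037 ] [ 0.5104 -0.299   0.    ]
[271 216] [ 0.4969 -0.3516  0.037 ] [ 0.4963 -0.3668  0.    ]
[304 216] [ 0.5401 -0.3605  0.037 ] [ 0.5439 -0.3767  0.    ]
[306 194] [ 0.5472 -0.3305  0.037 ] [ 0.5518 -0.3436  0.    ]
[317 193] [ 0.5615 -0.332   0.037 ] [ 0.5676 -0.3453  0.    ]
[316 187] [ 0.5613 -0.3237  0.037 ] [ 0.5674 -0.3361  0.    ]
[307 186] [ 0.5501 -0.32    0.037 ] [ 0.555 -0.332  0.   ]
[309 153] [ 0.5589 -0.2781  0.037 ] [ 0.5648 -0.2857  0.    ]
[324 148] [ 0.5782 -0.2756  0.037 ] [ 0.5861 -0.2829  0.    ]
((535.211669921875, -309.2715759277344), (98.35113525390625, 70.572509765625), 78.29544067382812)
```

```bash
python3 -m inch '[42,-25,-30,0,100,42,-25,-70,0,100,42,-25,-110,0,100,42,-25,-145,0,100,42,-25,-175,0,100,42,-25,-200,0,100,42,-25,-212,0,100,42,-25,-220,0,100,42,-25,-220,0,100,42,-25,-220,0,100]'
python3 -m inch '[0,0,0,0,40,0,0,0,0,20,0,0,0,0,20,0,0,0,0,20,0,0,0,0,20,0,0,0,0,20,0,0,0,0,20]' 30
```

```text
t: 2.98
tool_pos: [0.5292, -0.3101, 0.009]
orientation: [2.43, 1.989, 0.001]
force: [0.5, -0.8, 0.0]
opening: 0.0932
gripper_force: 0.0
t: 3.57
tool_pos: [0.5281, -0.3101, 0.0075]
orientation: [-2.432, -1.989, -0.0]
force: [-0.2, 0.5, -0.9]
opening: 0.0511
gripper_force: 0.0
```

```bash
python3 -m inch '[0,0,0,0,20,0,0,0,0,20,0,0,0,0,20,0,0,0,0,20,0,0,0,0,20]' 40
python3 -m inch '[0,0,25,0,20,0,0,60,0,20,0,0,100,0,20,0,0,140,0,20,0,0,170,0,20,0,0,170,0,20,0,0,170,0,20]'
python3 - <<'E'
from fit import *
s,c=snap("w2")
E
```

```text
t: 3.98
tool_pos: [0.5281, -0.3101, 0.0074]
orientation: [-2.432, -1.989, 0.0]
force: [-0.6, -0.0, -0.3]
opening: 0.0469
gripper_force: 40.0
t: 4.57
tool_pos: [0.5296, -0.311, 0.1803]
orientation: [2.428, 1.986, 0.002]
force: [-0.7, 0.2, -2.6]
opening: 0.0468
gripper_force: 40.0
```

View pics/w2.png

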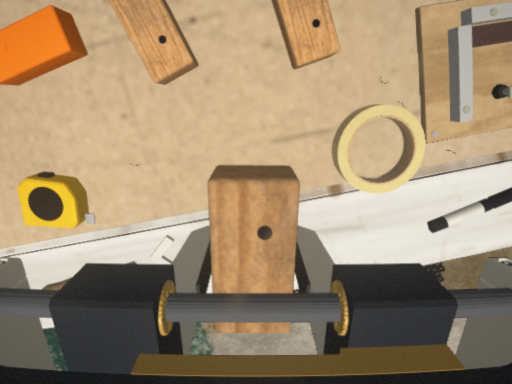

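The block is held, with its top front edge at row ~181 and its rear edge at row ~333, both visible. I'll work out its offset in the hand.

Run:
```python
from fit import *
s,c=pickle.load(open("w2.pkl","rb"))
M=np.array(c["mount"])
def tz(uv,z):
    p=cv2.undistortPoints(np.array([[uv]],float),np.array(c["K"]),np.array(c["D"]))[0,0]
    d=M[:3,:3]@[p[0],p[1],1.];o=M[:3,3];return (o+d*(z-o[2])/d[2]).round(4)
g=cv2.cvtColor(c["image"],cv2.COLOR_BGR2LAB).astype(int)
for x in(230,270,285):
  print(x,[ (y,g[y,x,0]) for y in list(range(160,188,2))],[(y,g[y,x].tolist()) for y in range(327,338)])
for q in[(254,166)]:print(q,tz(q,.0074))
for q in[(209,181),(298,181),(254,181),(254,333)]:print(q,tz(q,-.0296))
```

```text
230 [(160, np.int64(189)), (162, np.int64(188)), (164, np.int64(167)), (166, np.int64(93)), (168, np.int64(90)), (170, np.int64(90)), (172, np.int64(87)), (174, np.int64(91)), (176, np.int64(89)), (178, np.int64(102)), (180, np.int64(135)), (182, np.int64(159)), (184, np.int64(169)), (186, np.int64(171))] [(327, [163, 138, 161]), (328, [162, 140, 161]), (329, [163, 140, 160]), (330, [167, 140, 162]), (331, [169, 139, 162]), (332, [164, 140, 159]), (333, [157, 133, 145]), (334, [151, 129, 139]), (335, [150, 129, 138]), (336, [148, 128, 139]), (337, [150, 129, 138])]
270 [(160, np.int64(197)), (162, np.int64(196)), (164, np.int64(186)), (166, np.int64(95)), (168, np.int64(86)), (170, np.int64(90)), (172, np.int64(90)), (174, np.int64(89)), (176, np.int64(89)), (178, np.int64(106)), (180, np.int64(126)), (182, np.int64(146)), (184, np.int64(159)), (186, np.int64(156))] [(327, [150, 140, 160]), (328, [151, 141, 160]), (329, [153, 141, 161]), (330, [154, 141, 161]), (331, [155, 141, 162]), (332, [156, 141, 158]), (333, [155, 133, 145]), (334, [154, 129, 139]), (335, [152, 128, 139]), (336, [150, 129, 138]), (337, [145, 128, 139])]
285 [(160, np.int64(196)), (162, np.int64(193)), (164, np.int64(189)), (166, np.int64(95)), (168, np.int64(87)), (170, np.int64(90)), (172, np.int64(93)), (174, np.int64(86)), (176, np.int64(84)), (178, np.int64(100)), (180, np.int64(123)), (182, np.int64(146)), (184, np.int64(152)), (186, np.int64(152))] [(327, [160, 140, 160]), (328, [164, 141, 161]), (329, [167, 140, 161]), (330, [165, 140, 161]), (331, [167, 139, 160]), (332, [161, 138, 159]), (333, [163, 131, 144]), (334, [161, 129, 139]), (335, [158, 129, 138]), (336, [155, 128, 139]), (337, [157, 128, 139])]
(254, 166) [0.0462 0.0013 0.0074]
(209, 181) [ 0.0467 -0.0211 -0.0296]
(298, 181) [ 0.0467  0.0228 -0.0296]
(254, 181) [ 0.0467  0.0011 -0.0296]
(254, 333) [-0.0474  0.0012 -0.0296]
```

```bash
python3 -m inch '[-16,417,20,-64,20,-16,417,20,-64,20,-16,417,20,-64,20,-16,417,20,-64,20,-16,417,20,-64,20,-16,417,20,-64,20,-16,417,20,-64,20,-16,417,20,-64,20,-16,417,20,-64,20,-16,417,20,-64,20]'
python3 - <<'E'
from fit import *
s,c=snap("w3");t=R.from_rotvec(s["orientation"]).as_matrix()[:2,1];print(s["tool_pos"],np.degrees(np.arctan2(t[1],t[0])))
E
```

```text
t: 5.45
tool_pos: [0.5113, 0.0834, 0.1934]
orientation: [3.118, 0.388, -0.007]
force: [0.9, 0.3, -1.5]
opening: 0.0471
gripper_force: 40.0
[0.51133629 0.08338714 0.19336935] -75.81775081647469
```

View pics/w3.png

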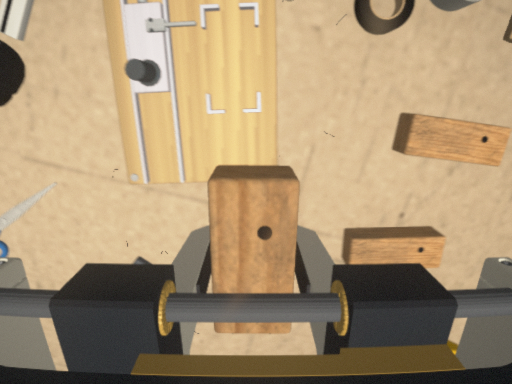

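Wrist view: nest angles at about (208,10), (255,10), (212,105) and (257,105); post top at (135,70), pointer tip at (195,23). I'll settle and measure.

```bash
python3 -m inch '[0,12,5,0,20,0,12,5,0,20,0,12,5,0,20,0,12,5,0,20]'
python3 - <<'E'
from fit import *
s,c=snap("w4");t=R.from_rotvec(s["orientation"]).as_matrix()[:2,1];print(s["tool_pos"],np.degrees(np.arctan2(t[1],t[0])))
print("cam",ray(c,(256,192),s)[0])
h=cv2.cvtColor(c["image"],cv2.COLOR_BGR2HSV)
m=((h[...,1]<60)&(h[...,2]>130)).astype(np.uint8);m[190:]=0
n,l,st,ce=cv2.connectedComponentsWithStats(m)
for i in range(1,n):
    if st[i,4]<40: continue
    ys,xs=np.where(l==i);P=np.array([onz(c,(x,y),.024,s)[:2]*1000 for x,y in zip(xs,ys)],np.float32)
    a=np.radians(14.2);E=np.array([[np.cos(a),np.sin(a)],[-np.sin(a),np.cos(a)]]);Q=P@E.T
    print(st[i],ce[i].round(1),"nx",np.percentile(Q[:,0],[1,99]).round(1),"ny",np.percentile(Q[:,1],[1,99]).round(1),cv2.minAreaRect(P)[1:])
E
```

```text
t: 5.83
tool_pos: [0.5131, 0.0928, 0.2003]
orientation: [3.116, 0.398, -0.002]
force: [0.9, 0.7, -1.8]
opening: 0.0468
gripper_force: 40.0
[0.51309274 0.09281303 0.20034882] -75.45689221946138
cam [0.59436175 0.11451139 0.36607486]
[   8    0   38   44 1035] [27.7 20. ] nx [672.8 716.6] ny [195.5 240.9] ((36.44997024536133, 50.25090789794922), 78.80992889404297)
[ 133    0   75  186 4516] [163.   64.1] nx [511.6 708.3] ny [26.8 92.8] ((206.225341796875, 78.77603149414062), 16.022005081176758)
[458   0  40  11 164] [472.6   4.2] nx [709.1 720.6] ny [-304.8 -259.8] ((10.440001487731934, 47.133670806884766), 18.810277938842773)
[249   9  19  24 157] [261.4  16.9] nx [677.8 699.6] ny [-50.  -31.1] ((22.830224990844727, 19.206342697143555), 15.120772361755371)
[211  11  19  24 181] [217.1  18.6] nx [675.7 698.6] ny [-9.1 10.2] ((22.868192672729492, 19.36744499206543), 14.021780014038086)
[ 0 27 12 17 43] [ 5.4 35.2] nx [673.6 690.6] ny [241.3 252.8] ((20.904027938842773, 3.0224719047546387), 48.310821533203125)
[252  96  18  21 125] [263.9 109.2] nx [588.5 609.8] ny [-53.8 -34.5] ((22.11739158630371, 19.67769432067871), 15.35175895690918)
[216  98  19  20 131] [221.3 110.1] nx [587.3 608.5] ny [-13.4   7.2] ((21.96477699279785, 19.875234603881836), 19.13361930847168)
[141 176   7   7  42] [144.1 179. ] nx [508.6 516.3] ny [ 95.7 103.6] ((8.027851104736328, 7.555190086364746), 8.295134544372559)
```

Run:
```python
from fit import *
s,c=pickle.load(open("w4.pkl","rb"))
h=cv2.cvtColor(c["image"],cv2.COLOR_BGR2HSV)
m=((h[...,1]<60)&(h[...,2]>130)).astype(np.uint8);m[190:]=0
n,l,st,ce=cv2.connectedComponentsWithStats(m)
ids=[i for i in range(1,n) if 100<st[i,4]<200 and 200<ce[i][0]<280]
ys,xs=np.where(np.isin(l,ids));P=np.array([onz(c,(x,y),.024,s)[:2]*1000 for x,y in zip(xs,ys)],np.float32)
print(len(ids),cv2.minAreaRect(P))
# jig board right and near edges, guide rails
b=((h[...,1]>95)&(h[...,0]>=17)&(h[...,0]<=25)&(h[...,2]>150)).astype(np.uint8)
E=[]
for y in range(5,160,3):
    r=np.where(b[y,200:330])[0]
    E.append((200+r.max(),y)) if len(r) else 0
Q=np.array([onz(c,q,.012,s)[:2]*1000 for q in E],np.float32)
v=cv2.fitLine(Q,cv2.DIST_HUBER,0,.5,.01).ravel();print("right edge ang",np.degrees(np.arctan2(v[1],v[0])),E[::10])
# dark post top
d=((h[...,2]<95)).astype(np.uint8);n,l,st,ce=cv2.connectedComponentsWithStats(d[:130,100:200]);i=1+st[1:,4].argmax();print("post",st[i],ce[i]+[100,0],onz(c,ce[i]+[100,0],.06,s))
```

```text
4 ((629.5501098632812, 136.81472778320312), (111.88338470458984, 61.04740905761719), 16.078882217407227)
right edge ang 16.058796 [(np.int64(284), 5), (np.int64(284), 35), (np.int64(284), 65), (np.int64(284), 95), (np.int64(284), 125), (np.int64(284), 155)]
post [ 51  66  18  22 247] [160.79352227  77.0242915 ] [0.59524342 0.21030779 0.06      ]
```

```bash
python3 -m inch '[21,17,-40,1.5,20,21,17,-40,1.5,20,21,17,-40,1.5,20,21,17,-40,1.5,20,21,17,-40,1.5,20]'
cat > nest.py <<'E'
from fit import *
import sys
s,c=snap(sys.argv[1])
t=R.from_rotvec(s["orientation"]).as_matrix()[:2,1];print(s["tool_pos"],np.degrees(np.arctan2(t[1],t[0]))+90)
h=cv2.cvtColor(c["image"],cv2.COLOR_BGR2HSV)
m=((h[...,1]<60)&(h[...,2]>130)).astype(np.uint8);m[190:]=0
n,l,st,ce=cv2.connectedComponentsWithStats(m)
ids=[i for i in range(1,n) if 80<st[i,4]<400 and 180<ce[i][0]<310]
for i in ids:print(st[i],ce[i].round(1))
ys,xs=np.where(np.isin(l,ids));P=np.array([onz(c,(x,y),.024,s)[:2]*1000 for x,y in zip(xs,ys)],np.float32)
r=cv2.minAreaRect(P);print(r)
a=np.radians(16.1);d=np.array(r[0])-s["tool_pos"][:2]*1000;print("nest-frame x,y",d@[np.cos(a),np.sin(a)],d@[-np.sin(a),np.cos(a)],"world",d)
E
python3 nest.py w5
```

```text
t: 6.3
tool_pos: [0.5346, 0.1103, 0.1623]
orientation: [3.111, 0.437, 0.001]
force: [-0.2, 0.7, -0.9]
opening: 0.0461
gripper_force: 40.0
[0.53462774 0.11025038 0.16233405] 16.0052310637101
[265  27  21  26 187] [279.2  35.9]
[222  28  21  25 188] [228.8  36.1]
[225 122  20  22 172] [230.9 136.2]
[264 122  20  22 179] [276.8 136. ]
((629.36083984375, 136.73828125), (111.71822357177734, 61.190067291259766), 16.276912689208984)
nest-frame x,y 98.36306858702494 -0.8218533620105061 world [94.73309782 26.48790068]
```

```bash
python3 -m inch '[40,12,0,0,20,80,23,-20,0,20,95,28,-50,0,20,95,28,-85,0,20,95,28,-115,0,20,95,28,-128,0,20,95,28,-128,0,20,95,28,-128,0,20,95,28,-128,0,20]'
python3 - <<'E'
from fit import *
s,c=snap("w6")
E
```

```text
t: 7.1
tool_pos: [0.631, 0.1392, 0.0363]
orientation: [3.111, 0.439, 0.006]
force: [0.6, -0.4, -0.5]
opening: 0.0465
gripper_force: 40.0
```

View pics/w6.png

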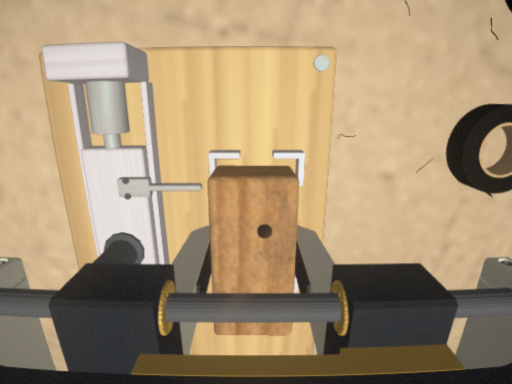

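The block is centred over the nest: bottom edge cols 218–294 within the angles at cols 209–304, with a gap ahead of the front edge (rows 158–166). I'll lower it.

```bash
python3 -m inch '[0,-1,-6,0,20,0,-1,-12,0,20,0,-1,-15,0,20,0,-1,-15,0,20,0,-1,-15,0,20,0,-1,-15,0,20]'
```

```text
t: 7.65
tool_pos: [0.6295, 0.1379, 0.0187]
orientation: [3.11, 0.439, 0.0]
force: [-2.2, -2.3, 5.8]
opening: 0.0465
gripper_force: 40.0
```

```bash
python3 -m inch '[0,0,1,0,60,0,0,1,0,70,0,0,1,0,70,0,0,1,0,70,0,0,1,0,70,0,0,1,0,70,0,0,1,0,70]'
python3 -m inch '[0,0,15,0,70,0,0,40,0,70,0,0,80,0,70,-20,-6,120,0,70,-50,-14,150,0,70,-80,-22,160,0,70,-80,-22,160,0,70,-80,-22,160,0,70,-80,-22,160,0,70]'
python3 - <<'E'
from fit import *
s,c=snap("w7")
E
```

```text
t: 8.23
tool_pos: [0.6292, 0.1382, 0.0191]
orientation: [-3.111, -0.439, 0.0]
force: [0.4, 0.1, -0.3]
opening: 0.065
gripper_force: 0.0
t: 8.98
tool_pos: [0.5497, 0.1163, 0.1803]
orientation: [-3.111, -0.439, -0.003]
force: [0.2, -0.1, -0.0]
opening: 0.0652
gripper_force: 0.0
```

View pics/w7.png

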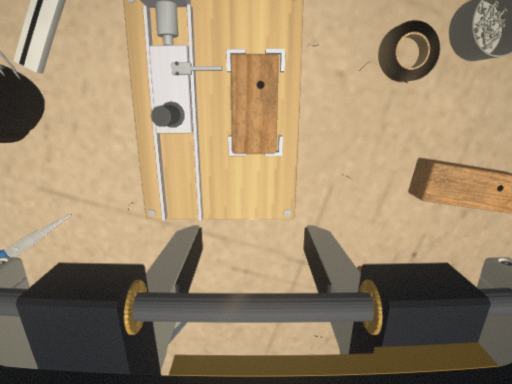

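The block sits in the nest (rows 53–154, cols 231–280) with the pointer tip at (222,69) and the post top at (170,115). I'll measure the end face, pointer and post.

```bash
cat > meas.py <<'E'
from fit import *
a=np.radians(16.15);N=np.array([629.4,136.8])
def nf(p): d=np.array(p)[:2]*1000-N;return np.array([d@[np.cos(a),np.sin(a)],d@[-np.sin(a),np.cos(a)]]).round(1)
E
python3 - <<'E'
from meas import *
s,c=pickle.load(open("w7.pkl","rb"));h=cv2.cvtColor(c["image"],cv2.COLOR_BGR2HSV)
print("tcp",nf(s["tool_pos"]),"cam",nf(ray(c,(256,192),s)[0]))
lab=cv2.cvtColor(c["image"],cv2.COLOR_BGR2LAB)
m=(lab[...,0]<165).astype(np.uint8);n,l,st,ce=cv2.connectedComponentsWithStats(m[40:170,226:288]);i=1+st[1:,4].argmax()
ys,xs=np.where(l==i);P=np.array([onz(c,(x+226,y+40),.049,s)[:2]*1000 for x,y in zip(xs,ys)],np.float32)
r=cv2.minAreaRect(P);print(st[i],r,nf(np.array(r[0])/1000))
for y in range(150,160):print(y,lab[y,245:275:10,0],nf(onz(c,(256,y),.049,s)))
for y in range(48,57):print(y,lab[y,245:275:10,0],nf(onz(c,(256,y),.049,s)))
for x in(200,208,214):print(x,[(y,int(lab[y,x,0])) for y in range(62,76)])
for q in[(214,69),(222,69)]:print("ptr",nf(onz(c,q,.032,s)))
d=(h[...,2]<75).astype(np.uint8);n,l,st,ce=cv2.connectedComponentsWithStats(d[90:140,145:195]);i=1+st[1:,4].argmax();print("post dark",st[i],ce[i]+[145,90])
for q in[(172,115),(170,115),(160,116)]:print(nf(onz(c,q,.069,s)),nf(onz(c,q,.033,s)))
E
```

```text
tcp [-82.2   2.4] cam [1.3 2.9]
[   2   11   56  103 4053] ((629.5895385742188, 137.08599853515625), (98.49298858642578, 53.33356857299805), 15.712453842163086) [0.3 0.2]
150 [139 175 160] [-45.8  -0.6]
151 [136 169 159] [-46.8  -0.6]
152 [138 160 154] [-47.9  -0.6]
153 [163 157 169] [-48.9  -0.6]
154 [204 191 204] [-50.   -0.6]
155 [215 205 213] [-51.   -0.6]
156 [198 209 198] [-52.1  -0.6]
157 [199 211 198] [-53.1  -0.6]
158 [200 212 196] [-54.2  -0.6]
159 [202 211 196] [-55.3  -0.6]
48 [204 200 199] [52.1 -0.5]
49 [202 202 195] [51.2 -0.5]
50 [197 204 170] [50.3 -0.5]
51 [190 202 151] [49.4 -0.5]
52 [180 201 145] [48.5 -0.5]
53 [145 182 136] [47.7 -0.5]
54 [131 145 128] [46.8 -0.5]
55 [141 147 136] [45.9 -0.5]
56 [151 152 138] [45.  -0.5]
200 [(62, 194), (63, 193), (64, 192), (65, 194), (66, 184), (67, 194), (68, 197), (69, 187), (70, 153), (71, 183), (72, 195), (73, 194), (74, 193), (75, 193)]
208 [(62, 197), (63, 197), (64, 198), (65, 195), (66, 181), (67, 194), (68, 200), (69, 184), (70, 152), (71, 191), (72, 196), (73, 199), (74, 198), (75, 199)]
214 [(62, 187), (63, 187), (64, 187), (65, 185), (66, 179), (67, 198), (68, 201), (69, 185), (70, 143), (71, 181), (72, 190), (73, 190), (74, 189), (75, 191)]
ptr [35.2 42.3]
ptr [35.1 34.1]
post dark [ 20  15  15  20 163] [173.11656442 113.53374233]
[-9.1 78.8] [-10.4  88.7]
[-9.1 80.7] [-10.4  90.9]
[-9.9 90.4] [-11.3 101.7]
```

```bash
python3 -c "
import cv2
im=cv2.imread('pics/w7.png')[40:165,140:295]
cv2.imwrite('pics/w7c.png',cv2.resize(im,None,fx=4.8,fy=4.8,interpolation=cv2.INTER_CUBIC))"
```

```text
(no output)
```

View pics/w7c.png

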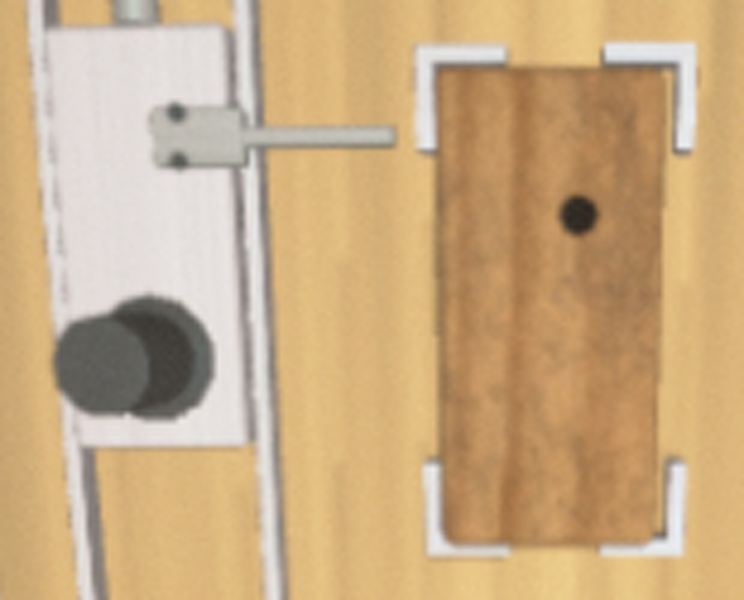

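Crop: the block's near edge is at nest-x ≈ −49.4, the pointer at ≈ +36 and the post at (−10, 89.5), all as described. Next I'll go to the post.

```bash
python3 -m inch '[15,35,0,0,60,30,70,-10,0,60,45,104,-30,0,60,45,104,-60,0,60,45,104,-60,0,60]' 50
python3 -m inch '[0,0,-25,0,60,0,0,-50,0,60,0,0,-70,0,60,0,0,-83,0,60,0,0,-83,0,60,0,0,-83,0,60]'
python3 - <<'E'
from meas import *
s=robot.read_state();print(nf(s["tool_pos"]),s["force"])
E
```

```text
t: 9.45
tool_pos: [0.5909, 0.2212, 0.1107]
orientation: [3.109, 0.443, -0.018]
force: [-0.7, -0.0, -2.4]
opening: 0.0557
gripper_force: 0.0
t: 9.95
tool_pos: [0.5941, 0.2196, 0.036]
orientation: [3.111, 0.438, -0.003]
force: [-0.5, -0.1, 0.1]
opening: 0.0558
gripper_force: 0.0
[-10.9  89.4] [-0.46941788 -0.07782221  0.09152861]
```

```bash
python3 -m inch '[1,0,0,0,0,1,0,0,0,0,1,0,0,0,0,1,0,0,0,0,1,0,0,0,0,1,0,0,0,0,1,0,0,0,0,1,0,0,0,0,1,0,0,0,0,1,0,0,0,0]' 55
python3 -m inch '[0,0,0,0,0,0,0,0,0,0,0,0,0,0,0]'
python3 - <<'E'
from meas import *
s=robot.read_state();print(nf(s["tool_pos"]),s["force"])
E
```

```text
t: 10.78
tool_pos: [0.5955, 0.2202, 0.0366]
orientation: [-3.111, -0.439, -0.001]
force: [-1.2, -0.5, 3.8]
opening: 0.0183
gripper_force: 55.0
t: 11.03
tool_pos: [0.5954, 0.2202, 0.0366]
orientation: [-3.111, -0.439, -0.001]
force: [-2.2, -1.1, 4.9]
opening: 0.0182
gripper_force: 55.0
[-9.4 89.6] [-2.23600474 -1.05687699  4.86240118]
```

```bash
python3 -m inch '[-8,-2,0,0,0,-17,-5,0,0,0,-27,-8,0,0,0,-37,-11,0,0,0,-47,-13.5,0,0,0,-57,-16.5,0,0,0,-67,-19.5,0,0,0,-74,-21.5,0,0,0,-77,-22.5,0,0,0,-77,-22.5,0,0,0]'
python3 -m inch '[0,0,0,0,0,0,0,0,0,0,0,0,0,0,0]'
python3 - <<'E'
from meas import *
s,c=snap("w8");print(nf(s["tool_pos"]),s["force"])
E
```

```text
t: 11.87
tool_pos: [0.5196, 0.1983, 0.0366]
orientation: [-3.11, -0.439, -0.007]
force: [9.0, 3.2, -4.9]
opening: 0.0183
gripper_force: 55.0
t: 12.12
tool_pos: [0.5202, 0.1984, 0.0366]
orientation: [-3.11, -0.439, -0.007]
force: [10.0, 4.4, -4.3]
opening: 0.0187
gripper_force: 55.0
[-87.7  89.6] [ 9.96249492  4.36426381 -4.34617184]
```

View pics/w8.png

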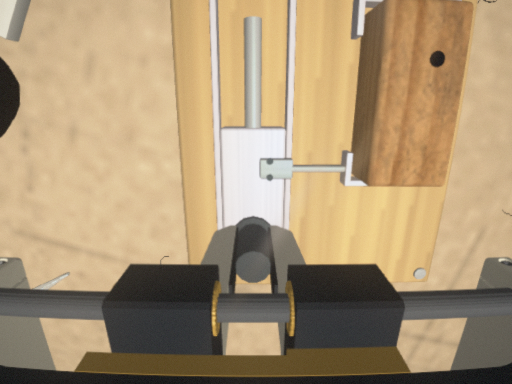

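Wrist view: the pointer blade is at row ~168 (cols 290–345). The block's near top edge is at row ~186 (cols 365–442) with the nest angle's outer wall at row ~184. I'll measure the remaining gap.

```bash
cat > gap.py <<'E'
from meas import *
import sys
n=sys.argv[1]
s,c=pickle.load(open(n+".pkl","rb")) if n=="w8" else snap(n)
L=cv2.GaussianBlur(cv2.cvtColor(c["image"],cv2.COLOR_BGR2LAB),(1,1),0)[...,0].astype(int)
print("tcp",nf(s["tool_pos"]),s["force"],s["opening"])
r=int(sys.argv[2])
print("ptr",[(y,int(np.median(L[y,305:338]))) for y in range(r-7,r+8)])
for y in (r-2,r,r+2):print("  ptr",y,nf(onz(c,(325,y),.032,s)))
print("end",[(y,int(np.median(L[y,385:432]))) for y in range(180,193)])
for y in (184,186,188):print("  end",y,nf(onz(c,(408,y),.049,s)))
E
python3 gap.py w8 168
```

```text
tcp [-87.7  89.6] [ 9.96249492  4.36426381 -4.34617184] 0.01873782904713072
ptr [(161, 203), (162, 202), (163, 196), (164, 169), (165, 138), (166, 165), (167, 201), (168, 218), (169, 216), (170, 208), (171, 195), (172, 191), (173, 202), (174, 204), (175, 203)]
  ptr 166 [-41.  46.]
  ptr 168 [-42.2  45.9]
  ptr 170 [-43.5  45.8]
end [(180, 159), (181, 160), (182, 160), (183, 159), (184, 155), (185, 152), (186, 171), (187, 201), (188, 205), (189, 204), (190, 204), (191, 204), (192, 204)]
  end 184 [-47.6   2.1]
  end 186 [-48.8   1.9]
  end 188 [-50.    1.7]
```

```bash
python3 -m inch '[-2,-0.6,0,0,0,-4,-1.2,0,0,0,-6,-1.7,0,0,0,-6.5,-1.9,0,0,0,-6.5,-1.9,0,0,0,-6.5,-1.9,0,0,0,-6.5,-1.9,0,0,0,-6.5,-1.9,0,0,0]'
python3 - <<'E'
import re
p=open('gap.py').read().replace('range(180,193)','range(168,185)').replace('(184,186,188)','(172,174,176,178)')
open('gap2.py','w').write(p)
E
python3 gap2.py w9 169
python3 -c "
import cv2
im=cv2.imread('pics/w9.png')[120:220,240:460]
cv2.imwrite('pics/w9c.png',cv2.resize(im,None,fx=3.6,fy=3.6,interpolation=cv2.INTER_CUBIC))"
```

```text
t: 12.83
tool_pos: [0.5139, 0.1966, 0.0366]
orientation: [-3.11, -0.439, -0.007]
force: [9.1, 3.9, -4.4]
opening: 0.0185
gripper_force: 55.0
tcp [-94.3  89.6] [ 9.07297261  3.93809703 -4.4262948 ] 0.01848296799840353
ptr [(162, 202), (163, 194), (164, 167), (165, 138), (166, 165), (167, 200), (168, 218), (169, 215), (170, 207), (171, 195), (172, 193), (173, 202), (174, 204), (175, 204), (176, 203)]
  ptr 167 [-48.2  46. ]
  ptr 169 [-49.5  46. ]
  ptr 171 [-50.7  45.9]
end [(168, 159), (169, 160), (170, 159), (171, 158), (172, 157), (173, 151), (174, 149), (175, 166), (176, 199), (177, 203), (178, 203), (179, 204), (180, 204), (181, 204), (182, 204), (183, 203), (184, 204)]
  end 172 [-47.3   3.2]
  end 174 [-48.4   3. ]
  end 176 [-49.6   2.8]
  end 178 [-50.8   2.7]
```

View pics/w9c.png

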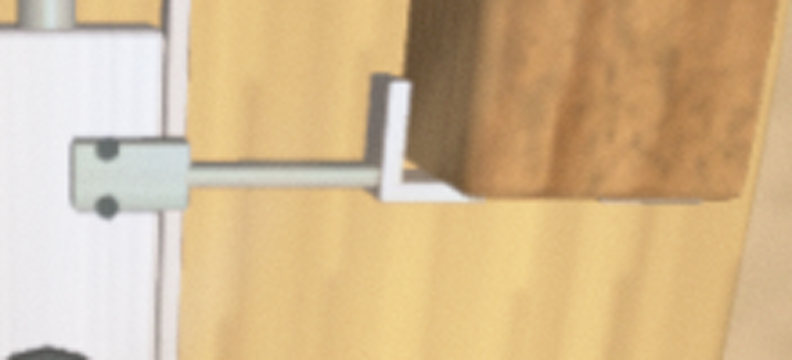

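```bash
python3 -m inch '[-0.5,-0.1,0,0,0,-0.5,-0.1,0,0,0,-0.5,-0.1,0,0,0,-0.5,-0.1,0,0,0,-0.5,-0.1,0,0,0,-0.5,-0.1,0,0,0]'
python3 gap2.py w10 169 | sed -n '1p;3,5p'
```

```text
t: 13.38
tool_pos: [0.5134, 0.1965, 0.0366]
orientation: [-3.11, -0.439, -0.007]
force: [9.7, 4.2, -5.4]
opening: 0.0185
gripper_force: 55.0
tcp [-94.8  89.6] [ 9.73148945  4.18334826 -5.40299001] 0.018489971292128274
  ptr 167 [-48.7  46. ]
  ptr 169 [-49.9  45.9]
  ptr 171 [-51.2  45.8]
```

```bash
python3 -c "
from plant import job
print(job.close_job())"
```

```text
the job is handed in; nothing more can be done
None
```

The short block lies flat in the nest and is released; the slide is drawn out about 85 mm with its pointer level with the block's near end face to within about 0.5 mm by camera, the post is still held, and the job was handed in at about 13.4 s.

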